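Pop the door camera's battery out of its charging cradle and stop it on the chute

ROBOT

A 6-joint arm with a two-finger parallel gripper is mounted at the origin on the work surface. World frame = base frame: x ahead of the robot, y to its left, z up, the work surface at z = 0. Lengths are in m, angles in rad, forces in N, time in s.
With the tool pointing down it reaches from about 0.4 to 0.825 m from the base axis. Payload 7 kg.
Tool frame: the origin (TCP) lies between the finger pads; the fingertips stand 22 mm ahead of it and the grasp point (between the pads) lies 3 mm ahead of it (arm.tip_reach is the distance from the TCP to the fingertips, in m); z points along the fingers, y is the line along which they close (so a half turn about z gives the same grasp; the last joint's range is limited). The gripper opens to 88 mm and grips with 3 to 60 N. Pads are 19 mm wide; open, the fingers measure 130 mm over their backs; the gripper's body (78 mm by 193 mm) begins 47 mm behind the grasp point.
Start: joints at [1.462, 0.359, 0.012, 0, -1.224, -0.288], TCP at [0.261, 0.623, 0.249] pointing down, gripper open.
Joint ranges: [-3.07, 3.07], [-1.43, 2.12], [-1.02, 1.25], [-3.03, 1.67], [-3.05, -0], [-3.03, 3.03]. Speed limits (rad/s): [2.39, 2.39, 3.01, 3.14, 3.14, 3.14].

INTERFACE

Orientations are given as [roll, pitch, yaw] about the fixed x, y, z axes, in that order (R = Rz(yaw) Ry(pitch) Rx(roll)).
In Python, from station import arm, viewer gives the robot as it stands. The module is installed in compiled form; this text tells all that it offers.
- The arm moves only by the tool apply_moves, never from a script. Its argument "commands" is a list that holds one entry, the list of rows, each a list of 5 numbers: the closure, from -1 (fully open) to 1 (shut), then the shift along the world's x, y, z as a fraction of full scale, then the turn about the world's z as a fraction of full scale. In form: [[[fingers, tx, ty, tz, yaw], ...]]. A call has 1 to 12 rows; each row shifts and turns the commanded pose from where the row before left it; what a row does not reach is not made up. Full scale, the value 1, is 20 cm for a shift and pi rad for a turn. A row lasts 1/10 s, in which the tool goes at most 50 mm and 8.59 degrees, less where a joint would pass 70% of its speed; a pose out of reach is approached as far as the arm can. A call with a number of a shift or a turn outside -1 to 1 is refused whole. A call with a gripper value outside its range is refused whole. The fingers move at their own pace and stop on an object; "force" is the grip in N (left out, the last holds). Time passes only in rows, so rows that do not move let the fingers close. It gives the time, the measured TCP pose, the force, the opening and the grip force at its end, in the units of the state.
- arm.get_state(): the state, without advancing time (a new reading comes with each control period).
- viewer.grab_frame(name): name is "scene" or "top" or "wrist"; returns a dict with "image" (400x640x3 uint8, blue, green, red), "mtx" (3x3 intrinsics, pixels), "rvec" (rotation vector, rad) and "tvec" (3), from world to camera coordinates, as OpenCV has them. Camera axes: x right, y down, z forward; pixel columns grow to the right and rows downward; lengths in m; the calibration is good to about 2 mm. A picture is of the moment at which its call begins. There is no depth.
- arm.job_done(): hands the job in; it is judged then, once.
The state is a dict: "t": time; "q": joint angles; "qd": joint speeds; "joint_efforts": joint torques, N m; "eef_pos": TCP position; "ee_rot": TCP orientation; "force": force on the tool from outside, world axes, zero at the start; "moment": the same for the moment, N m; "width": finger opening in m; "gripper_force": force on a finger pad.
Only numpy, scipy, OpenCV 4.12 (cv2) and the standard library are available. Lean on these libraries where they do the work, as an engineer would, in place of code of your own. Each camera call takes 0.05 s, during which the arm holds its last target. There are 200 camera calls.

TASK

The door camera's battery pack has finished charging. Press the cradle's eject button with one finger and stop the pack with the other finger as it springs out, so that it stays on the sloping chute instead of sliding off towards the glass box; do not pinch or lift the pack, and leave the other things in the tray where they lie. The program finishes while still holding: that finger stays against the popped-out pack, keeping it still on the chute (the button may stay pressed).

Things in the scene. Friction and masses are not known exactly. Their poses are not given: they have to be found in the camera images.
- charger: White plastic charging cradle, 190 (x) x 106 (y) x 80 mm high, fixed in the tray. Origin: centre of its underside; x to its high rear, so the chute's open mouth is at x = -95 mm; z up; y left, seen from the mouth. Its chute, 44 mm wide inside, is centred on y = -24 mm. On its left a level deck, 26 mm above the underside, runs from the mouth back to x = +5 mm and carries the eject button.
- chute (a point): Point on the chute floor under the middle of the docked pack, fixed to the cradle. x: along the floor, up its 15 degree slope to the rear (the pack leaves along -x, the floor ends 117 mm that way); y: across, left; z: square to the floor. The floor is slippery. Floor above the cradle's underside: 5 mm at cradle x = -95, 15 mm at -57, 25 mm at -19. Side walls: 8 mm above the floor.
- battery: Dark plastic battery pack, 76 x 42 x 22 mm, about 120 g, lying lengthwise in the chute, 14 mm proud of its walls. Origin: centre of its underside; axes as chute, with which it coincides when docked. Docked, its front face's lower edge is at cradle x = -19 mm; the upper edge leads, at x = -25 mm, 47 mm above the cradle's underside. A 4 mm high catch stands before the lower edge.
- plunger_face (a point): Middle of the face of the spring plunger that bears on the pack's rear end and drives it down the chute: 3.5 N, falling to 1.7 N over its 30 mm stroke. Released, the pack moves at once, slides on by its own weight beyond that stroke and is off the mouth within about half a second unless something stops it. It is popped out once its front is past the catch (6 mm).
- button_top (a point): Centre of the level top of the eject button, a grey ribbed pad 30 (along cradle x) x 28 mm on the deck beside the chute near its mouth. At rest at x = -57, y = +28, z = 34 mm in the cradle's frame: 8 mm above the deck, 52 mm left of the chute's centre line, 32 mm nearer the mouth than the docked pack's foremost edge. Pressed down 7 mm to its stop it is still 1 mm above the deck.
- eject (a joint): Travel of the eject button in m: 0 at rest, 0.007 fully pressed. A spring holds it up with 2 N, growing to 6 N at the end; the catch, which is part of it, lets the pack go after about 4 mm.
- glass_box: Glass trinket box with a hinged lid, 62 x 62 x 39 mm, standing loose in the tray some 4 to 8 cm before the chute's mouth. Origin: centre of its underside. To be left alone.
- tray: Rattan-edged wooden tray, 390 (x) x 470 (y) mm, rim 34 mm high with a low handle on each short side (52 mm high), fixed. Origin: centre of its underside; its inner floor is 6 mm above the table and the cradle stands on it.
- carabiner: Aluminium carabiner, 80 x 45 x 9 mm, loose in the tray. Origin: centre of its underside. To be left alone.
- torch: Small red plastic torch, 77 x 24 x 15 mm, loose in the tray. Origin: underside, near its centre. To be left alone.
- magnet: Round dark magnet, 30 mm across, 8 mm high, loose in the tray. Origin: centre of its underside. To be left alone.
- bottle_cap: Steel bottle cap, 32 mm across, 6 mm high, loose in the tray. Origin: centre of its underside. To be left alone.
- keys: Round black door tag (33 mm across, 9 mm high, its centre is the origin) with a flat brass key reaching 88 mm along its x, loose in the tray. To be left alone.
Things that resemble listed ones, but are neither listed nor needed, are in the scene too. There is more than one size of the battery; the one meant has the size given above.

How it is judged:
On the way, in this order (a step that is already met when the one before it is completed fails the run):
1. the eject button is pressed (value of joint eject above 0.003 m).
2. the pack is out past the catch and stopped on the chute by a finger (x of battery in the frame of chute between -0.06 and -0.006 m and contact force between the fingers and battery above 0.05 N and linear speed of battery below 0.02 m/s), for 0.3 s.
At the end, for the whole second after the job is handed in: The pack is out past the catch (6 to 60 mm down the chute from its docked place), still lying on the chute floor (raised less than 8 mm, tipped less than 0.2 rad from the floor), at rest, and a finger still rests against it and keeps it there (0.05 to 15 N) (x of battery in the frame of chute between -0.06 and -0.006 m and z of battery in the frame of chute below 0.008 m and angle between the z axis of battery and the z axis of chute, either way round below 0.2 rad and contact force between the fingers and battery between 0.05 and 15 N and linear speed of battery below 0.01 m/s); the arm keeps its last pose, push and grip.
It fails at once if the pack slides off the chute (x of battery in the frame of chute below -0.065 m).
It fails at once if the pack is lifted off the chute (z of battery in the frame of chute above 0.01 m).
It fails at once if the pack is squeezed or crushed (contact force between the fingers and battery above 30 N).
It fails at once if the glass box is disturbed (distance of glass_box from where it was at the start of the episode above 0.012 m).
It fails at once if another thing in the tray is disturbed (distance of any of carabiner, torch, magnet, bottle_cap, keys from where it was at the start of the episode above 0.012 m).
It also fails if it takes over 32 s, if anything falls off the work surface, if the arm or the gripper's body presses on something with over 40 N, if the wrist force passes 120 N, or if a joint passes its speed limit or range.

## Working session

There is one attempt and no reset: what is moved stays moved. The work goes in short steps, Python scripts to look and compute and a tool call to move; the robot and the scene stay as the last step left them, time stands still between calls to the robot, and variables do not carry over. Pictures are saved under pics/ and viewed, at most 10 in all, crops included, and the job is handed in when it is done.

Besides the shell and the picture viewer there is one more tool, called by a JSON object that holds its "fn" and its "kwargs", one argument or row to a line. apply_moves: Moves the arm, as the interface text tells. Shift numbers are shares of 20 cm and turn numbers shares of pi rad, none past 1 either way. Its arguments: {"type":"object","properties":{"commands":{"type":"array","items":{"type":"array","items":{"type":"array","items":{"type":"number"}}}},"force":{"type":"number"}},"required":["commands"]}

```bash
mkdir -p pics
cat > h.py <<'E'
import numpy as np, cv2
from station import arm, viewer
def grab(n,f=None):
    d=viewer.grab_frame(n)
    if f: cv2.imwrite('pics/'+f,d['image'])
    return d
def ray(d,u,v,z):
    R=cv2.Rodrigues(np.array(d['rvec'],float))[0];t=np.array(d['tvec'],float).ravel()
    p=R.T@np.linalg.inv(d['mtx'])@np.array([u,v,1.]);c=-R.T@t
    return c+p*(z-c[2])/p[2]
def proj(d,P):
    return cv2.projectPoints(np.array(P,float).reshape(-1,1,3),np.array(d['rvec'],float),np.array(d['tvec'],float),np.array(d['mtx'],float),None)[0][:,0]
E
python3 - <<'E'
from h import *
grab('top','top1.png');grab('scene','scene1.png')
s=arm.get_state();print(s['eef_pos'],s['ee_rot'],s['width'],s['force'],s['t'],arm.tip_reach)
E
```

```text
[0.26074116 0.6221829  0.24773378] [ 3.14014058e+00 -1.51927331e-04 -3.96873217e-01] 0.08773594379388941 [-0.38502053  0.07915968  0.10989065] 0.1 0.022
```

View pics/top1.png

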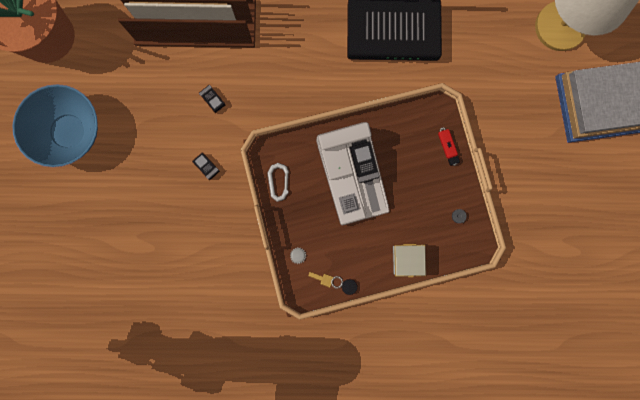

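View pics/scene1.png

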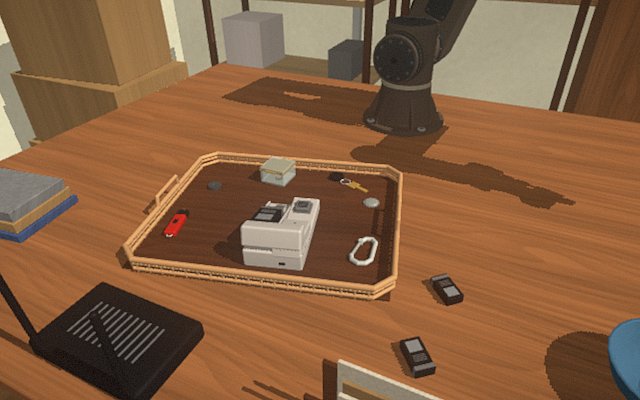

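The top view shows the cradle at about (353,173), with its rear towards the top of the image, the button at (349,204), the pack at (364,158) and the glass box at (409,260). The scene view matches this, with the mouth facing the robot. Next I'll enlarge the cradle.

Run:
```python
from h import *
d=grab('top');im=d['image']
c=cv2.resize(im[115:235,305:400],None,fx=6,fy=6,interpolation=cv2.INTER_CUBIC)[:, :]
c=cv2.resize(c,(475,600));cv2.imwrite('pics/crop.png',c)
for n,p,z in [('button',(349,204),.04),('box',(409,260),.045)]: print(n,ray(d,*p,z))
print(ray(d,350,204,.04)-ray(d,349,204,.04))
g=cv2.cvtColor(im,cv2.COLOR_BGR2HSV);m=((g[...,1]<60)&(g[...,2]>110)).astype(np.uint8)
m[:115]=0;m[235:]=0;m[:,:305]=0;m[:,400:]=0
cs,_=cv2.findContours(m,0,2);k=max(cs,key=cv2.contourArea);print(cv2.approxPolyDP(k,2.5,True)[:,0].tolist(),cv2.minAreaRect(k))
```

```text
button [ 0.56931503 -0.033853    0.04      ]
box [ 0.45704444 -0.15514676  0.045     ]
[ 2.27256624e-05 -2.04333438e-03  0.00000000e+00]
[[366, 122], [317, 136], [341, 224], [388, 211], [380, 176], [380, 180], [374, 179], [371, 186], [360, 184], [348, 148], [352, 141], [369, 138], [371, 143]] ((352.7510681152344, 173.06639099121094), (93.53153991699219, 54.23798370361328), 75.0685806274414)
```

View pics/crop.png

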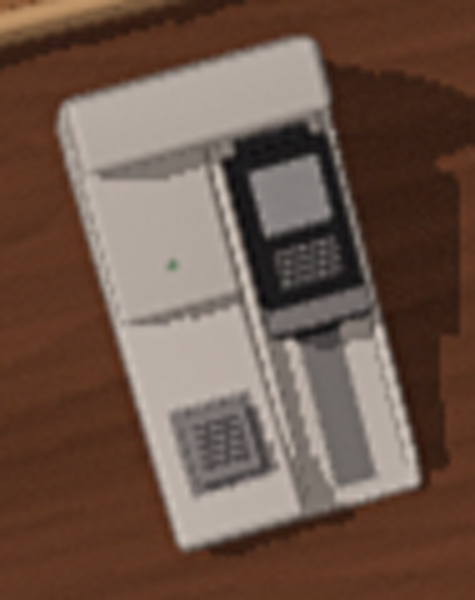

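The crop is at 5x with its offset at (305,115). It shows the button top at about (220,440), the pack's front upper edge from (270,333) to (375,305), and the deck's front-left corner at (180,548). I'll fit the cradle frame from these landmarks, since their cradle coordinates are known.

Run:
```python
from h import *
d=grab('top');s=grab('scene')
# crop px -> known cradle coords
L=[((218,439),(-57,28,34)),((270,334),(-25,-3,47)),((375,306),(-25,-45,47)),((180,549),(-95,53,26)),((125,323),(5,53,26)),((419,486),(-95,-53,12)),((62,105),(95,53,80)),((312,38),(95,-53,80))]
P=[];C=[]
for (u,v),c in L:
    P.append(ray(d,305+u/5,115+v/5,.006+c[2]/1e3)[:2]);C.append(np.array(c[:2])/1e3)
P=np.array(P);C=np.array(C)
pc,cc=P.mean(0),C.mean(0);A=C-cc;B=P-pc
th=np.arctan2((A[:,0]*B[:,1]-A[:,1]*B[:,0]).sum(),(A*B).sum())
R=np.array([[np.cos(th),-np.sin(th)],[np.sin(th),np.cos(th)]]);t=pc-R@cc
print('yaw deg',np.degrees(th),'origin',t);print(np.round(((P-t)@R-C)*1e3,1))
np.savez('fr.npz',R=R,t=t,th=th)
# check in scene view
W=lambda x,y,z:[*(t+R@[x/1e3,y/1e3]),.006+z/1e3]
im=s['image'].copy()
pts=[(-72,14,34),(-72,42,34),(-42,42,34),(-42,14,34),(-25,-3,47),(-25,-45,47),(95,53,80),(95,-53,80),(-95,53,26)]
c=cv2.resize(im[180:285,230:340],None,fx=5,fy=5,interpolation=cv2.INTER_CUBIC)
for p in proj(s,[W(*q) for q in pts]): cv2.circle(c,tuple(int(round(a)) for a in (p-[230,180])*5+2),3,(0,0,255),-1)
cv2.imwrite('pics/chk.png',c)
a=np.radians(12)
ch=np.array([-39.5,-18.]);S=49;u=np.array([-np.sin(a),np.cos(a)]);mid=ch+u*S/2
print('button finger',ch+u*S,'tcp world',t+R@(mid/1e3),'tool yaw',th+a, 'retreat dir',-R[:,0])
```

```text
yaw deg 16.83005496912134 origin [ 0.63084415 -0.04363754]
[[ 3.5 -0.7]
 [ 5.8 -0.9]
 [ 4.9 -3.1]
 [ 3.   1.4]
 [-1.2 -3.2]
 [ 0.5  3.3]
 [-7.5 -0. ]
 [-9.   3.4]]
button finger [-49.68767285  29.92923244] tcp world [ 0.58643341 -0.05083983] tool yaw 0.5031793827421195 retreat dir [-0.95716775 -0.28953393]
```

View pics/chk.png

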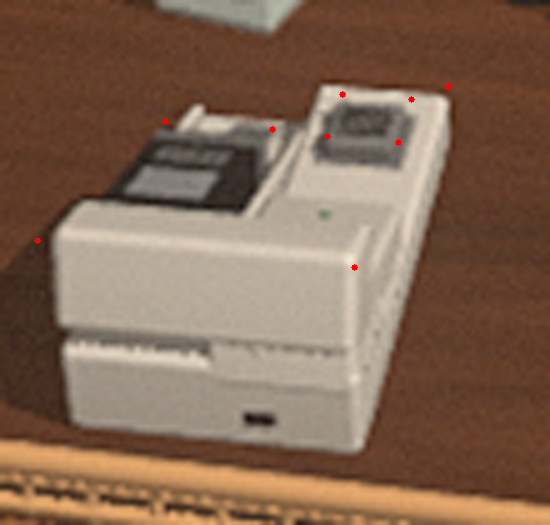

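The scene crop shows my projected points landing about 3 px short of the button: red centre (370,118) against actual (365,135). The rounded rear corners skewed the fit, so I'll refit with both views and without them.

Run:
```python
from h import *
from scipy.optimize import least_squares
d=grab('top');s=grab('scene')
T=[((218,439),(-57,28,34)),((270,334),(-25,-3,47)),((375,306),(-25,-45,47)),((180,549),(-95,53,26)),((125,323),(5,53,26)),((419,486),(-95,-53,12))]
S=[((362,123),(-57,28,34)),((320,87),(-95,0,26)),((448,97),(-95,53,26))]
def W(p,c):
    a=p[2];x,y,z=np.array(c)/1e3
    return [p[0]+x*np.cos(a)-y*np.sin(a),p[1]+x*np.sin(a)+y*np.cos(a),.006+z]
def f(p,ns=1):
    r=proj(d,[W(p,c) for _,c in T])-[(305+u/5,115+v/5) for (u,v),_ in T]
    q=proj(s,[W(p,c) for _,c in S])-[(230+u/5,180+v/5) for (u,v),_ in S]
    return np.r_[r.ravel(),ns*q.ravel()]
for ns in (0,1):
    r=least_squares(lambda p:f(p,ns),[.63,-.044,.29]);print(r.x,np.degrees(r.x[2]));print(np.round(r.fun.reshape(-1,2),1).tolist())
p=r.x;np.save('p.npy',p)
a=np.radians(12);ch=np.array([-39.5,-18.]);u=np.array([-np.sin(a),np.cos(a)]);mid=ch+u*24.5
print('tcp',W(p,(*mid,0)),'yaw',p[2]+a)
```

```text
[ 0.63380753 -0.04415066  0.27791839] 15.92355105412975
[[-0.1, 0.2], [0.5, 1.5], [-0.6, 1.7], [0.5, -0.4], [-1.5, -2.0], [1.2, -1.0], [0.0, -0.0], [-0.0, -0.0], [-0.0, -0.0]]
[ 0.63441497 -0.0442437   0.26941275] 15.436213316204434
[[-0.3, -0.1], [0.4, 1.2], [-0.6, 1.6], [0.1, -0.8], [-1.5, -2.5], [1.0, -1.0], [0.6, -0.4], [-0.4, -1.6], [-0.5, -1.3]]
tcp [np.float64(0.5898421792615707), np.float64(-0.050363582676781246), np.float64(0.006)] yaw 0.4788522566472795
```

{"fn": "apply_moves", "kwargs": {
  "commands": [
    [[0.36,0.103,-0.21,0,0.0175],[0.36,0.103,-0.21,0,0.0175],[0.36,0.103,-0.21,0,0.0175],[0.36,0.103,-0.21,0,0.0175],[0.36,0.103,-0.21,0,0.0175],[0.36,0.103,-0.21,0,0.0175],[0.36,0.103,-0.21,0,0.0175],[0.36,0.103,-0.21,0,0.0175]]
  ]
}}

```text
t: 1.15
eef_pos: [0.4261, 0.2848, 0.249]
ee_rot: [-3.141, -0.001, 0.046]
force: [1.5, -0.2, 1.2]
width: 0.0311
gripper_force: 0.0
```

{"fn": "apply_moves", "kwargs": {
  "commands": [
    [[0.36,0.103,-0.21,0,0.0175],[0.36,0.103,-0.21,0,0.0175],[0.36,0.103,-0.21,0,0.0175],[0.36,0.103,-0.21,0,0.0175],[0.36,0.103,-0.21,0,0.0175],[0.36,0.103,-0.21,0,0.0175],[0.36,0.103,-0.21,0,0.0175],[0.36,0.103,-0.21,0,0.0175],[0.36,0,0,-0.2,0],[0.36,0,0,-0.2,0],[0.36,0,0,-0.2,0],[0.36,0,0,0,0]]
  ]
}}

```text
t: 2.35
eef_pos: [0.5868, -0.0502, 0.1233]
ee_rot: [-3.138, 0.009, 0.481]
force: [-0.4, -0.2, -0.5]
width: 0.0281
gripper_force: 0.0
```

Run:
```python
from h import *
d=grab('wrist','wr1.png');s=arm.get_state();print(s['eef_pos'],s['ee_rot'],s['width'],s['force'],s['t'],s['q'])
```

```text
[ 0.5889652  -0.04994512  0.12677134] [-3.14033552  0.00517028  0.48268344] 0.02822691297520237 [0.46967789 0.5749556  0.89577393] 2.4 [ 2.45868965e-01  3.30691922e-01 -3.31368607e-01 -1.14520268e-05
 -9.14056712e-01  1.80761457e+00]
```

View pics/wr1.png

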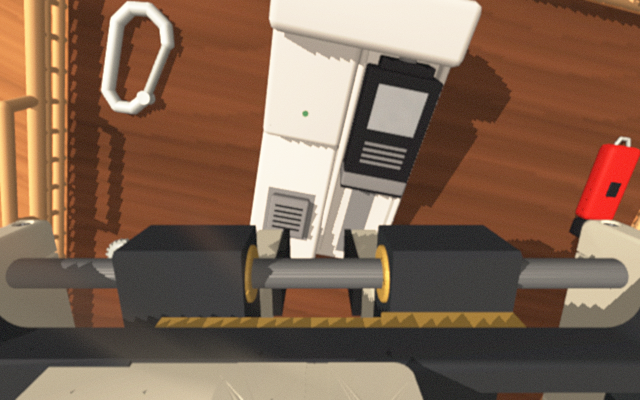

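The wrist view clearly shows the pack's front edge from (341,188) to (401,196) and the button top at about (290,214). I'll cast rays to these to refine the fit.

Run:
```python
from h import *
d=grab('wrist');p=np.load('p.npy');a=p[2];R=np.array([[np.cos(a),-np.sin(a)],[np.sin(a),np.cos(a)]])
im=d['image'];cv2.imwrite('pics/wr2.png',cv2.resize(im[120:270,230:430],None,fx=4,fy=4,interpolation=cv2.INTER_CUBIC)[:600,:800])
for n,q,z in [('btn',(290,214),.04),('packL',(341,188),.053),('packR',(401,196),.053),('deckstepL',(265,132),.032),('deckstepR',(336,146),.032)]:
    w=ray(d,*q,z);print(n,w,(R.T@(w[:2]-p[:2])*1e3).round(1))
s=arm.get_state();print(s['eef_pos'],s['ee_rot'])
```

```text
btn [ 0.57460036 -0.03584449  0.04      ] [-55.4  24. ]
packL [ 0.61164091 -0.05694423  0.053     ] [-25.3  -6.2]
packR [ 0.62562548 -0.09564913  0.053     ] [-22.2 -47.2]
deckstepL [0.61842695 0.00631502 0.032     ] [-2. 53.]
deckstepR [ 0.63306507 -0.04279186  0.032     ] [-0.9  1.8]
[ 0.59073242 -0.04962151  0.12908201] [3.14124079e+00 1.19292502e-03 4.83350522e-01]
```

View pics/wr2.png

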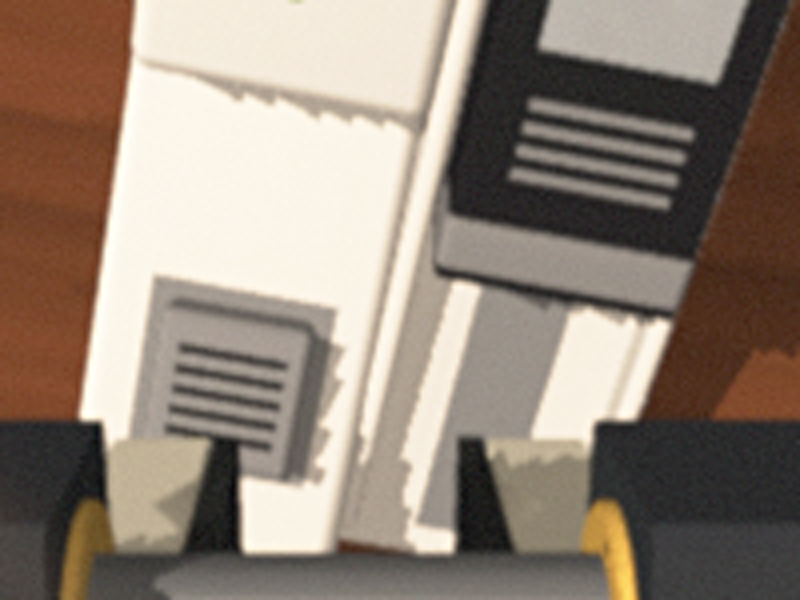

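{"fn": "apply_moves", "kwargs": {
  "commands": [
    [[0.36,-0.003,-0.015,-0.105,0],[0.36,0,0,-0.105,0],[0.36,0,0,-0.105,0],[0.36,0,0,0,0],[0.36,0,0,0,0]]
  ]
}}

```text
t: 2.95
eef_pos: [0.5914, -0.0521, 0.0679]
ee_rot: [3.14, -0.002, 0.484]
force: [-0.6, -0.1, -0.1]
width: 0.0282
gripper_force: 0.0
```

Run:
```python
from h import *
d=grab('wrist');s=arm.get_state();print(s['eef_pos'],s['ee_rot'][2],s['width'],s['force'],s['t'])
c=grab('scene')['image'][150:270,200:360]
im=d['image'][60:320,190:450]
a=cv2.resize(im,(400,400));b=cv2.resize(c,(400,300),interpolation=cv2.INTER_CUBIC);b=cv2.copyMakeBorder(b,0,100,0,0,0)
cv2.imwrite('pics/w3.png',np.hstack([a,b]))
```

```text
[ 0.59155605 -0.05212086  0.06806123] 0.48365424680668934 0.02800154651520505 [-0.29228392  0.22218613  0.51348945] 3.0
```

View pics/w3.png

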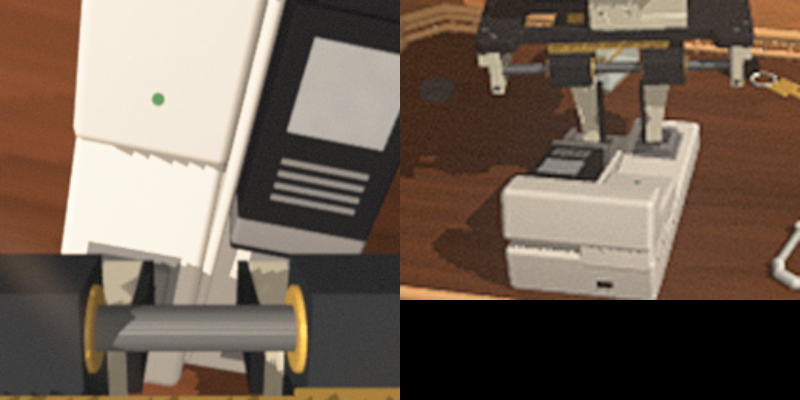

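The gripper is placed correctly. One finger is over the button, and the other is in the chute just before the pack's front edge at about (265,250). I'll press now.

{"fn": "apply_moves", "kwargs": {
  "commands": [
    [[0.36,0,0,-0.055,0],[0.36,0,0,0,0],[0.36,0,0,0,0]]
  ]
}}

```text
t: 3.35
eef_pos: [0.592, -0.0521, 0.0558]
ee_rot: [3.14, -0.004, 0.483]
force: [1.7, 0.7, 6.2]
width: 0.028
gripper_force: 5.3
```

Run:
```python
from h import *
d=grab('wrist');s=arm.get_state();print(s['eef_pos'],s['ee_rot'][2],s['width'],s['force'],s['t'],s['gripper_force'])
im=d['image'][60:320,190:450]
cv2.imwrite('pics/w4.png',cv2.resize(im,(520,520)))
```

```text
[ 0.592012   -0.0520469   0.05589071] 0.48334694626150365 0.02817508346466735 [1.30536373 0.28243099 5.54545075] 3.4 5.27614588587312
```

View pics/w4.png

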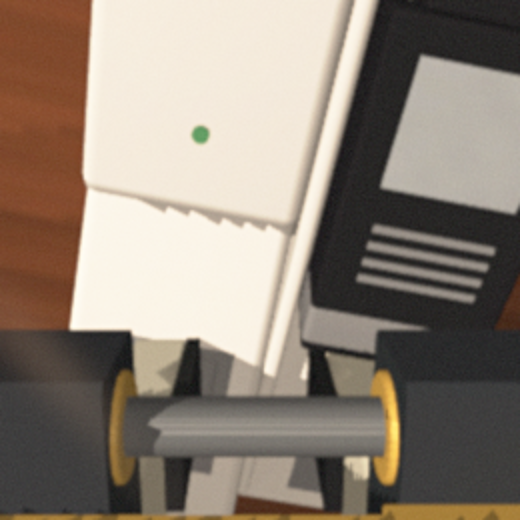

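The pack's front edge is now at about (303,340) in the crop. I'll check how far it moved.

```bash
python3 - <<'E'
from h import *
d=grab('wrist');t=grab('top');a=np.radians(16.5);x=np.array([np.cos(a),np.sin(a)])
cv2.imwrite('pics/w5.png',d['image'])
for z in (.053,.050):
    w=ray(d,190+303/2,60+340/2,z);print(w,(w[:2]-[.6116,-.0569])@x)
# label screen centroid (light grey on the dark pack)
def scr(v):
    g=cv2.cvtColor(v['image'],6);return g
L=[(190+418/2,60+55/2),(190+381/2,60+187/2)]
for q in L:print(ray(d,*q,.066))
# before: from wr2 crop (4x, off 230,120) screen BL (538,50)
E
python3 - <<'E'
from h import *
s=arm.get_state();print(s['force'],s['eef_pos'])
E
```

```text
[ 0.6108662  -0.05560489  0.053     ] -0.0003357465086529905
[ 0.60994204 -0.05637642  0.05      ] -0.0014409757513115014
[ 0.67471402 -0.04382254  0.066     ]
[ 0.65021364 -0.05032662  0.066     ]
[2.27045195 0.71924467 6.2325156 ] [ 0.59196949 -0.05206976  0.05588985]
```

{"fn": "apply_moves", "kwargs": {
  "commands": [
    [[0.36,0,0,-0.004,0],[0.36,0,0,0,0],[0.36,0,0,0,0]]
  ]
}}

```text
t: 3.8
eef_pos: [0.5921, -0.0521, 0.0554]
ee_rot: [3.14, -0.004, 0.483]
force: [1.7, 1.0, 7.9]
width: 0.0283
gripper_force: 6.1
```

{"fn": "apply_moves", "kwargs": {
  "commands": [
    [[0.36,-0.01,-0.003,0,0],[0.36,-0.01,-0.003,0,0],[0.36,0,0,0,0]]
  ]
}}

```text
t: 4.1
eef_pos: [0.5882, -0.0533, 0.0554]
ee_rot: [3.14, -0.005, 0.483]
force: [2.4, 1.6, 7.6]
width: 0.028
gripper_force: 5.9
```

Run:
```python
from h import *
d=grab('wrist');o=cv2.imread('pics/w5.png');s=arm.get_state();print(s['eef_pos'],s['force'],s['t'])
f=lambda i:cv2.resize(i[60:320,260:460],(400,520))
cv2.imwrite('pics/w6.png',np.hstack([f(o),f(d['image'])]))
```

```text
[ 0.58814031 -0.05326101  0.05536398] [1.24287398 1.01007912 8.14870619] 4.15
```

View pics/w6.png

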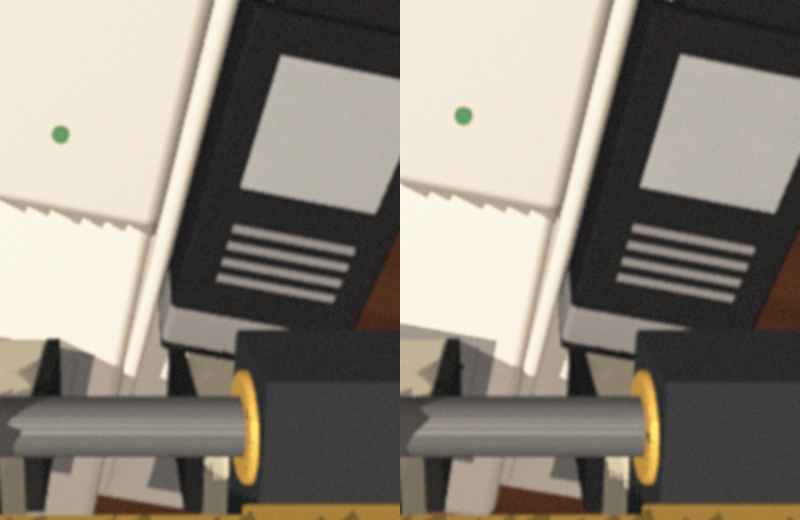

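In the camera frame the pack stays put at about (160,340) while the cradle's LED shifts. So it was released and is riding against the finger. I'll keep retreating slowly.

{"fn": "apply_moves", "kwargs": {
  "commands": [
    [[0.36,-0.01,-0.003,0,0],[0.36,-0.01,-0.003,0,0],[0.36,-0.01,-0.003,0,0],[0.36,-0.01,-0.003,0,0],[0.36,-0.01,-0.003,0,0],[0.36,-0.01,-0.003,0,0],[0.36,0,0,0,0],[0.36,0,0,0,0],[0.36,0,0,0,0],[0.36,0,0,0,0],[0.36,0,0,0,0],[0.36,0,0,0,0]]
  ]
}}

```text
t: 5.35
eef_pos: [0.5762, -0.0568, 0.0553]
ee_rot: [3.14, -0.005, 0.484]
force: [2.3, 0.6, 7.7]
width: 0.0279
gripper_force: 5.5
```

Run:
```python
from h import *
d=grab('wrist');o=cv2.imread('pics/w5.png');s=arm.get_state();print(s['eef_pos'],s['force'],s['t'])
f=lambda i:cv2.resize(i[60:320,260:460],(400,520))
cv2.imwrite('pics/w7.png',np.hstack([f(o),f(d['image'])]))
```

```text
[ 0.57622533 -0.05680823  0.05531058] [1.94863517 0.86522723 6.44832158] 5.4
```

View pics/w7.png

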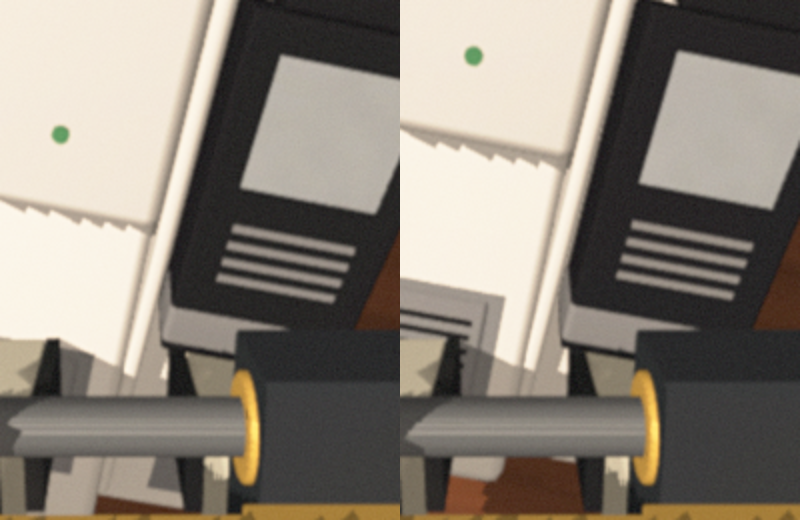

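The pack has moved about 16 mm down the chute. It is still against the finger (edge at about (560,340)) and lying flat, with the button still pressed, so I'll hand in.

```bash
python3 -c "
from station import arm
print(arm.job_done())"
```

```text
the job is handed in; nothing more can be done
None
```

I pressed the eject button and stopped the pack about 16 mm or more down the chute; at hand-in one finger was still against it and the other was holding the button down. The hand-in returned no verdict.

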